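Find the rocking glaze-tub lid and press it home

ROBOT

A 6-joint arm with a two-finger parallel gripper is mounted at the origin on the work surface. World frame = base frame: x ahead of the robot, y to its left, z up, the work surface at z = 0. Lengths are in m, angles in rad, forces in N, time in s.
With the tool pointing down it reaches from about 0.3 to 1 m from the base axis. Payload 5.1 kg.
Tool frame: the origin (TCP) lies between the finger pads; the fingertips stand 22 mm ahead of it and the grasp point (between the pads) lies 3 mm ahead of it; z points along the fingers, y is the line along which they close (so a half turn about z gives the same grasp; the last joint's range is limited). The gripper opens to 95 mm and grips with 3 to 60 N. Pads are 20 mm wide; open, the fingers measure 119 mm over their backs; the gripper's body (75 mm by 180 mm) begins 59 mm behind the grasp point.
Start: joints at [1.253, 0.124, 1.65, -0, 1.367, -0.083], TCP at [0.151, 0.632, 0.237] pointing down, gripper open.
Joint ranges: [-2.61, 2.61], [-1.02, 2.33], [0.03, 2.71], [-1.35, 4.49], [0.32, 2.68], [-2.91, 2.91]. Speed limits (rad/s): [2.57, 2.57, 3.14, 3.14, 3.14, 3.14].

INTERFACE

Orientations are given as a unit quaternion [w, x, y, z].
In Python, from rig import r gives the robot as it stands.
- The arm moves only by the tool arm_command, never from a script. Its arguments are lists of equal length, an entry for each row: "travel": the shift along the tool's x, y, z in m, a list of three; "dr": the turn, a rotation vector about the tool's x, y, z in degrees, a list of three; "gripper": the opening, from -1 (shut) to 1 (fully open). A call has 1 to 8 rows; each row is the pose to reach, as a shift and turn from the pose commanded when the call began, along the tool's axes at that moment; what a row does not reach only later rows make up. A row lasts 1/10 s, in which the tool goes at most 50 mm and 8.59 degrees, less where a joint would pass 70% of its speed; a pose out of reach is approached as far as the arm can. A call with a gripper value outside its range is refused whole. The fingers move at their own pace and stop on an object; the grip force is fixed at half the most. Time passes only in rows, so rows that repeat a pose let the fingers close. It gives the time, the measured TCP pose, the force, the opening and the grip force at its end, in the units of the state.
- r.get_state(): the state, without advancing time (a new reading comes with each control period).
- r.read_camera(name): name is "scene" or "top" or "wrist"; returns a dict with "img" (480x640x3 uint8, red, green, blue), "intrinsics" (3x3 intrinsics, pixels), "position" and "orientation" of the camera in the world; the wrist camera has in their place "mount" (4x4, takes a point from camera to tool coordinates, whose origin is the TCP and whose axes are the flange's). Camera axes: x right, y up, looking along -z (the intrinsics and any distortion apply to the point x, -y, -z); pixel columns grow to the right and rows downward; lengths in m; the calibration is good to about 2 mm. A picture is of the moment at which its call begins: read the wrist's pose just before it. There is no depth.
- r.hand_in(): hands the job in; it is judged then, once.
The state is a dict: "time_s": time; "joint_positions": joint angles; "joint_velocities": joint speeds; "tau": joint torques, N m; "tool_pos": TCP position; "orientation": TCP orientation; "wrist_force": force on the tool from outside, world axes, zero at the start; "moment": the same for the moment, N m; "opening": opening from 0.0 (shut) to 1.0 (fully open); "finger_force": force on a finger pad.
Only numpy, scipy, OpenCV 4.12 (cv2) and the standard library are available. Lean on these libraries where they do the work, as an engineer would, in place of code of your own. Each camera call takes 0.05 s, during which the arm holds its last target. There are 200 camera calls.

TASK

One of the four glaze-tub lids is not fully on. Press lightly near the edges of the lids with the fingertips until you find the one that rocks, then press that lid down until it is fully home and level, and after that leave the other lids alone. Only press: do not lift any lid, and do not disturb the other things on the table.

Things in the scene. Friction and masses are not known exactly. Their poses are not given: they have to be found in the camera images.
- lid_1: Push-on lid, top 60 mm above the table at the start; origin: centre of its flat top, z up. Like all four: flat round grey plastic, 88 mm across, 14 mm ribbed skirt, on a white round tub 80 mm across. Tubs differ in height, which says nothing about seating. All start level; tubs change places, and any lid may be the loose one. Poses can be read while pressed.
- lid_2: Push-on lid, top 68 mm above the table at the start; origin: centre of its flat top, z up. Like lid_1. Any seated lid is rigid: it yields less than 1 mm wherever it is pressed.
- lid_3: Push-on lid, top 64 mm above the table at the start; origin: centre of its flat top, z up. Like lid_1. The one unseated lid rocks: 1 to 2 N near its edge tips that side down by up to 0.13 rad (about 3.5 mm at 28 mm from the centre); released, it springs back level.
- lid_4: Push-on lid, top 72 mm above the table at the start; origin: centre of its flat top, z up. Like lid_1. The unseated lid, pressed near its centre with more than about 9 N (12 to 20 N is ample), slides 5.5 mm down, stops hard, stays there and rocks no more.
- sample_jar: Loose closed jar, 34 mm across, 50 mm tall, upright between tubs; origin under its centre. Leave alone.
- rib: Loose flat wooden potter's rib, 90 x 30 x 8 mm, lying between tubs; origin under its centre. Leave alone.
- cone_stand: Loose clay bar 50 x 28 x 12 mm carrying two small white cones, 47 mm tall in all, between tubs; origin under its centre. Leave alone.
- mug: Loose blue mug, 76 mm across, 85 mm tall, beyond the tubs; origin under its centre. Leave alone.
- bowl: Loose terracotta bowl, 120 mm across, 50 mm tall, beyond the tubs; origin under its centre. Leave alone.
- brush: Loose brush, 190 mm long, lying beyond the tubs. Leave alone.
- test_tile: Loose white L-shaped glaze test tile, 45 x 70 mm, 50 mm tall, beyond the tubs; origin under its foot. Leave alone.

How it is judged:
On the way, in this order (a step that is already met when the one before it is completed fails the run):
1. the loose lid is rocked: it tips by more than 0.04 rad (angle between any of lid_1, lid_2, lid_3, lid_4's own z axis and vertical above 0.04 rad), for 0.05 s.
2. the loose lid is home: more than 4.5 mm down and level within 0.03 rad (((distance of lid_1 from where it was at the start of the episode above 0.0045 m and angle between each of lid_1, lid_2, lid_3, lid_4's own z axis and vertical below 0.03 rad and distance of each of lid_2, lid_3, lid_4 from where it was at the start of the episode below 0.002 m) or (distance of lid_2 from where it was at the start of the episode above 0.0045 m and angle between each of lid_2, lid_1, lid_3, lid_4's own z axis and vertical below 0.03 rad and distance of each of lid_1, lid_3, lid_4 from where it was at the start of the episode below 0.002 m) or (distance of lid_3 from where it was at the start of the episode above 0.0045 m and angle between each of lid_3, lid_1, lid_2, lid_4's own z axis and vertical below 0.03 rad and distance of each of lid_1, lid_2, lid_4 from where it was at the start of the episode below 0.002 m) or (distance of lid_4 from where it was at the start of the episode above 0.0045 m and angle between each of lid_4, lid_1, lid_2, lid_3's own z axis and vertical below 0.03 rad and distance of each of lid_1, lid_2, lid_3 from where it was at the start of the episode below 0.002 m))), for 0.2 s.
At the end, for the whole second after the job is handed in: The lid that rocked is at least 4.5 mm lower than at the start and level within 0.03 rad; the three other lids are where they were (within 2 mm) and level; no other thing has moved more than 20 mm (((distance of lid_1 from where it was at the start of the episode above 0.0045 m and angle between each of lid_1, lid_2, lid_3, lid_4's own z axis and vertical below 0.03 rad and distance of each of lid_2, lid_3, lid_4 from where it was at the start of the episode below 0.002 m) or (distance of lid_2 from where it was at the start of the episode above 0.0045 m and angle between each of lid_2, lid_1, lid_3, lid_4's own z axis and vertical below 0.03 rad and distance of each of lid_1, lid_3, lid_4 from where it was at the start of the episode below 0.002 m) or (distance of lid_3 from where it was at the start of the episode above 0.0045 m and angle between each of lid_3, lid_1, lid_2, lid_4's own z axis and vertical below 0.03 rad and distance of each of lid_1, lid_2, lid_4 from where it was at the start of the episode below 0.002 m) or (distance of lid_4 from where it was at the start of the episode above 0.0045 m and angle between each of lid_4, lid_1, lid_2, lid_3's own z axis and vertical below 0.03 rad and distance of each of lid_1, lid_2, lid_3 from where it was at the start of the episode below 0.002 m)) and distance of each of sample_jar, rib, cone_stand, mug, bowl, brush, test_tile from where it was at the start of the episode below 0.02 m); the robot touches nothing.
It fails at once if a lid is lifted (more than 5 mm above where it started) (height (world z) of lid_1 above 0.065 m or height (world z) of lid_2 above 0.073 m or height (world z) of lid_3 above 0.069 m or height (world z) of lid_4 above 0.077 m).
It fails at once if another lid is pressed after the loose one is home ((distance of lid_1 from where it was at the start of the episode above 0.0045 m and angle between lid_1's own z axis and vertical below 0.03 rad and contact force between any of lid_2, lid_3, lid_4 and the fingers above 1 N) or (distance of lid_2 from where it was at the start of the episode above 0.0045 m and angle between lid_2's own z axis and vertical below 0.03 rad and contact force between any of lid_1, lid_3, lid_4 and the fingers above 1 N) or (distance of lid_3 from where it was at the start of the episode above 0.0045 m and angle between lid_3's own z axis and vertical below 0.03 rad and contact force between any of lid_1, lid_2, lid_4 and the fingers above 1 N) or (distance of lid_4 from where it was at the start of the episode above 0.0045 m and angle between lid_4's own z axis and vertical below 0.03 rad and contact force between any of lid_1, lid_2, lid_3 and the fingers above 1 N)).
It fails at once if a bystander is lifted, knocked or shifted by more than 20 mm (distance of any of sample_jar, rib, cone_stand, mug, bowl, brush, test_tile from where it was at the start of the episode above 0.02 m).
It also fails if it takes over 51 s, if anything falls off the work surface, if the arm or the gripper's body presses on something with over 40 N, if the wrist force passes 120 N, or if a joint passes its speed limit or range.

## Working session

There is one attempt and no reset: what is moved stays moved. The work goes in short steps, Python scripts to look and compute and a tool call to move; the robot and the scene stay as the last step left them, time stands still between calls to the robot, and variables do not carry over. Pictures are saved under pics/ and viewed, at most 10 in all, crops included, and the job is handed in when it is done.

Besides the shell and the picture viewer there is one more tool, called after "Request:" by a JSON object that holds its "name" and its "arguments". arm_command: Moves the arm, as the interface text tells. Its arguments: {"type":"object","properties":{"travel":{"type":"array","items":{"type":"array","items":{"type":"number"}}},"dr":{"type":"array","items":{"type":"array","items":{"type":"number"}}},"gripper":{"type":"array","items":{"type":"number"}}},"required":["travel","dr","gripper"]}

```bash
mkdir -p pics; cat > h.py <<'E'
import numpy as np,cv2
from scipy.spatial.transform import Rotation as R
from rig import r
def rot(q): return R.from_quat([q[1],q[2],q[3],q[0]]).as_matrix()
def ray(c,u,v,z):
    K=np.array(c['intrinsics']);d=np.linalg.inv(K)@[u,v,1];d=rot(c['orientation'])@(d*[1,-1,-1]);p=np.array(c['position'])
    return p+d*(z-p[2])/d[2]
E
python3 - <<'E'
from h import *
s=r.get_state();print({k:np.round(v,3) for k,v in s.items()})
for n in('top','scene'):
    c=r.read_camera(n);cv2.imwrite(f'pics/{n}.png',c['img'][:,:,::-1]);print(n,np.round(c['position'],3),np.round(c['orientation'],3),np.round(c['intrinsics'],1),[k for k in c])
E
```

```text
{'time_s': np.float64(0.0), 'joint_positions': array([ 1.253,  0.125,  1.652, -0.   ,  1.368, -0.083]), 'joint_velocities': array([ 0.001,  0.   , -0.001, -0.   ,  0.001,  0.   ]), 'tau': array([-1.0000e-03, -4.1763e+01, -3.5992e+01,  7.7000e-02,  5.0000e-02,
       -0.0000e+00]), 'tool_pos': array([0.151, 0.632, 0.235]), 'orientation': array([-0.   ,  0.117,  0.993, -0.001]), 'wrist_force': array([ 0.33 , -1.056,  0.038]), 'moment': array([-0.074, -0.023,  0.023]), 'finger_force': np.float64(0.0), 'opening': np.float64(0.999)}
top [0.42  0.005 1.059] [ 0.725  0.077 -0.071 -0.68 ] [[493.6   0.  322.3]
 [  0.  493.6 246.4]
 [  0.    0.    1. ]] ['img', 'intrinsics', 'position', 'orientation']
scene [1.135 0.387 0.66 ] [0.408 0.179 0.362 0.819] [[496.6   0.  304.8]
 [  0.  496.6 236.3]
 [  0.    0.    1. ]] ['img', 'intrinsics', 'position', 'orientation']
```

View pics/top.png

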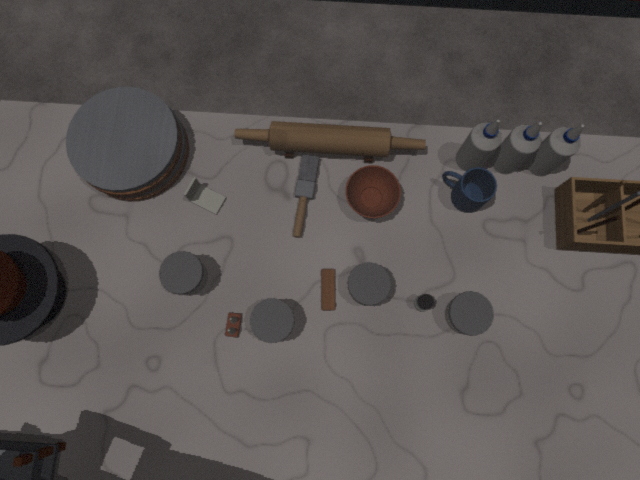

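View pics/scene.png

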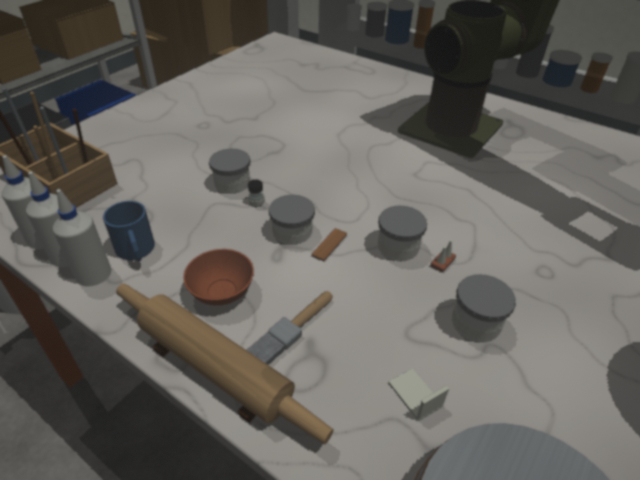

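The top view shows lids at about (182,273), (272,320), (370,284), (470,313), and the scene view shows the same four at (485,299), (402,225), (292,212), (231,159). The rib, jar and cone stand sit between them.

```bash
python3 - <<'E'
from h import *
t=r.read_camera('top');s=r.read_camera('scene')
g=cv2.GaussianBlur(cv2.cvtColor(t['img'],cv2.COLOR_RGB2GRAY),(0,0),1)
C=cv2.HoughCircles(g,cv2.HOUGH_GRADIENT,1,40,param1=60,param2=15,minRadius=18,maxRadius=25)[0]
for p,q in zip([(182,273),(272,320),(370,284),(470,313)],[(485,299),(402,225),(292,212),(231,159)]):
    n=C[np.argmin(np.hypot(*(C[:,:2]-p).T))]
    # triangulate
    best=min(np.arange(.045,.09,.001),key=lambda z:np.linalg.norm(ray(t,*n[:2],z)-ray(s,*q,z)))
    print(n,best,[np.round(ray(t,*n[:2],z)[:2],4) for z in(.06,.066,.072)],np.round(ray(s,*q,.066)[:2],4))
for nm,p,z in[('jar',(426,301),.05),('rib',(328,289),.008),('cone',(234,324),.03),('bowl',(373,192),.03),('mug',(478,188),.085)]:print(nm,np.round(ray(t,*p,z),3))
E
```

```text
[179.5 273.5  21.1] 0.06100000000000001 [array([0.5578, 0.3079]), array([0.557 , 0.3061]), array([0.5562, 0.3043])] [0.5642 0.3046]
[270.5 320.5  22.1] 0.05700000000000001 [array([0.4748, 0.114 ]), array([0.4744, 0.1133]), array([0.4741, 0.1127])] [0.4866 0.1161]
[371.5 282.5  24.4] 0.05 [array([ 0.5643, -0.0848]), array([ 0.5634, -0.0842]), array([ 0.5626, -0.0837])] [ 0.5773 -0.0669]
[469.5 314.5  23.3] 0.06300000000000001 [array([ 0.5121, -0.284 ]), array([ 0.5116, -0.2822]), array([ 0.511 , -0.2805])] [ 0.5158 -0.2812]
jar [ 0.535 -0.198  0.05 ]
rib [0.552 0.003 0.008]
cone [0.464 0.192 0.03 ]
bowl [ 0.767 -0.082  0.03 ]
mug [ 0.771 -0.294  0.085]
```

Request:
{"name": "arm_command", "arguments": {"travel": [[-0.2, -0.1, 0.02], [-0.2, -0.1, 0.02], [-0.3, -0.15, 0.05], [-0.3, -0.15, 0.05], [-0.443, -0.23, 0.1], [-0.443, -0.23, 0.1], [-0.443, -0.23, 0.1], [-0.443, -0.23, 0.1]], "dr": [[0, 0, 0], [0, 0, 0], [0, 0, 0], [0, 0, 0], [0, 0, 0], [0, 0, 0], [0, 0, 0], [0, 0, 0]], "gripper": [-1, -1, -1, -1, -1, -1, -1, -1]}}

```text
time_s: 1.0
tool_pos: [0.4497, 0.3746, 0.1625]
orientation: [0.0, 0.117, 0.993, 0.0]
wrist_force: [0.6, 0.8, 0.1]
opening: 0.384
finger_force: 0.0
```

```bash
cat >> h.py <<'E'
def go(x,y,ztip):
    s=r.get_state();M=rot(s['orientation']);p=s['tool_pos']
    print('t',round(s['time_s'],2),'pos',np.round(p,4),'tip z',round(p[2]-.022,4),'F',np.round(s['wrist_force'],2),'open',round(s['opening'],2))
    print('travel',np.round(M.T@(np.array([x,y,ztip+.022])-p),4),'tilt deg',np.round(np.degrees(np.arccos(-M[2,2])),2),'yaw',np.round(M[:2,:2],3).tolist())
E
python3 - <<'E'
from h import *
go(.529,.306,.09)
E
```

```text
t 1.0 pos [0.4497 0.3746 0.1625] tip z 0.1405 F [0.6  0.83 0.06] open 0.38
travel [-0.0931 -0.0482  0.0505] tilt deg 0.02 yaw [[-0.973, 0.233], [0.233, 0.973]]
```

Request:
{"name": "arm_command", "arguments": {"travel": [[-0.093, -0.048, 0.05], [-0.093, -0.048, 0.05], [-0.093, -0.048, 0.05], [-0.093, -0.048, 0.05], [-0.093, -0.048, 0.05]], "dr": [[0, 0, 0], [0, 0, 0], [0, 0, 0], [0, 0, 0], [0, 0, 0]], "gripper": [-1, -1, -1, -1, -1]}}

```text
time_s: 1.5
tool_pos: [0.5274, 0.3084, 0.1132]
orientation: [-0.0, 0.117, 0.993, 0.0]
wrist_force: [0.2, -0.2, -0.4]
opening: 0.013
finger_force: 0.0
```

```bash
python3 - <<'E'
from h import *
go(.529,.306,.075)
s=r.get_state();c=r.read_camera('wrist');K=np.array(c['intrinsics']);M=np.array(c['mount']);im=c['img'].copy()
print(M.round(3).tolist())
for (x,y) in[(.557,.306)]:
  for z,col in((.06,(255,0,0)),(.072,(0,255,0))):
    a=np.linspace(0,2*np.pi,60);P=np.c_[x+.044*np.cos(a),y+.044*np.sin(a),a*0+z]
    T=(P-s['tool_pos'])@rot(s['orientation']);Q=(T-M[:3,3])@M[:3,:3]*[1,-1,-1];q=Q@K.T;q=(q[:,:2]/q[:,2:])
    cv2.polylines(im,[q.astype(int)],True,col,1)
w=cv2.resize(im,(400,300))
t=r.read_camera('scene');cr=cv2.resize(t['img'][180:380,380:580],(300,300),interpolation=cv2.INTER_CUBIC)
cv2.imwrite('pics/w1.png',np.hstack([w,cr])[:,:,::-1])
E
```

```text
t 1.5 pos [0.5274 0.3084 0.1132] tip z 0.0912 F [ 0.23 -0.23 -0.44] open 0.01
travel [-0.0021 -0.002   0.0162] tilt deg 0.04 yaw [[-0.973, 0.233], [0.233, 0.973]]
[[0.0, 0.956, 0.293, 0.083], [1.0, -0.0, 0.0, 0.0], [0.0, 0.293, -0.956, -0.148], [0.0, 0.0, 0.0, 1.0]]
```

View pics/w1.png

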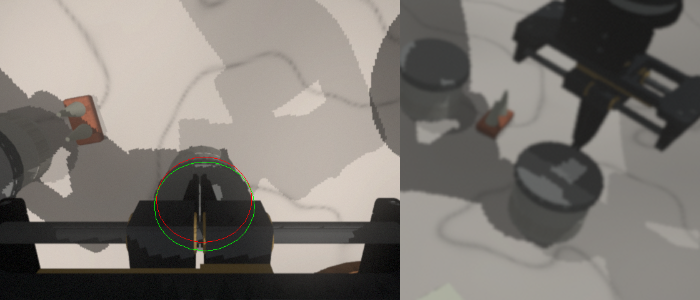

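The wrist view shows the closed fingers over lid A, with the predicted rim around (200,200) matching. The scene crop shows the fingertip over the robot-side edge. Next I descend in steps.

Request:
{"name": "arm_command", "arguments": {"travel": [[0, 0, 0.014], [0, 0, 0.018], [0, 0, 0.021], [0, 0, 0.021], [0, 0, 0.021]], "dr": [[0, 0, 0], [0, 0, 0], [0, 0, 0], [0, 0, 0], [0, 0, 0]], "gripper": [-1, -1, -1, -1, -1]}}

```text
time_s: 2.1
tool_pos: [0.5266, 0.3086, 0.094]
orientation: [-0.001, 0.117, 0.993, -0.0]
wrist_force: [-8.1, -2.8, 12.9]
opening: 0.002
finger_force: 6.7
```

Lid A is rigid at 72 mm, with 13 N and no give, so it is seated. Next is lid B.

Request:
{"name": "arm_command", "arguments": {"travel": [[0, 0, -0.02], [0.033, -0.209, -0.02], [0.033, -0.209, -0.02], [0.033, -0.209, -0.02], [0.033, -0.209, -0.02], [0.033, -0.209, -0.02], [0.033, -0.209, -0.02], [0.033, -0.209, -0.02]], "dr": [[0, 0, 0], [0, 0, 0], [0, 0, 0], [0, 0, 0], [0, 0, 0], [0, 0, 0], [0, 0, 0], [0, 0, 0]], "gripper": [-1, -1, -1, -1, -1, -1, -1, -1]}}

```text
time_s: 2.9
tool_pos: [0.4475, 0.113, 0.1121]
orientation: [0.0, 0.117, 0.993, 0.0]
wrist_force: [0.2, -0.5, 0.5]
opening: 0.004
finger_force: 0.0
```

```bash
python3 - <<'E'
from h import *
go(.446,.1135,.0665)
E
```

```text
t 2.9 pos [0.4475 0.113  0.1121] tip z 0.0901 F [ 0.21 -0.54  0.45] open 0.0
travel [0.0016 0.0001 0.0236] tilt deg 0.06 yaw [[-0.973, 0.233], [0.233, 0.973]]
```

Request:
{"name": "arm_command", "arguments": {"travel": [[0, 0, 0.014], [0, 0, 0.021], [0, 0, 0.0235], [0, 0, 0.0235], [0, 0, 0.0235]], "dr": [[0, 0, 0], [0, 0, 0], [0, 0, 0], [0, 0, 0], [0, 0, 0]], "gripper": [-1, -1, -1, -1, -1]}}

```text
time_s: 3.4
tool_pos: [0.4465, 0.1129, 0.0879]
orientation: [-0.001, 0.117, 0.993, 0.0]
wrist_force: [-3.0, 2.2, 3.9]
opening: 0.004
finger_force: 2.0
```

Request:
{"name": "arm_command", "arguments": {"travel": [[0, 0, 0.0005], [0, 0, 0.001], [0, 0, 0.001]], "dr": [[0, 0, 0], [0, 0, 0], [0, 0, 0]], "gripper": [-1, -1, -1]}}

```text
time_s: 3.7
tool_pos: [0.4466, 0.1126, 0.0874]
orientation: [-0.001, 0.117, 0.993, 0.0]
wrist_force: [-4.7, 3.0, 4.6]
opening: 0.005
finger_force: 2.8
```

```bash
python3 - <<'E'
from h import *
go(.446,.1135,.0665)
s=r.get_state();c=r.read_camera('wrist')
a=r.read_camera('scene')['img']
cr=cv2.resize(a[170:290,340:460],(600,600),interpolation=cv2.INTER_CUBIC)
cv2.imwrite('pics/b.png',cr[:,:,::-1])
E
```

```text
t 3.7 pos [0.4466 0.1126 0.0874] tip z 0.0654 F [-4.65  3.04  4.64] open 0.0
travel [ 0.0008  0.0007 -0.0011] tilt deg 0.09 yaw [[-0.973, 0.233], [0.233, 0.973]]
```

View pics/b.png

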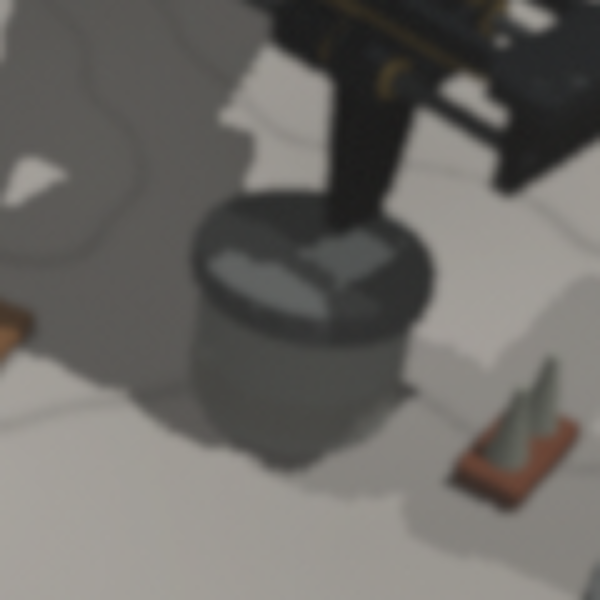

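Lid B gives about 2.5 mm at 4 N, with contact 2–2.6 mm below 68 mm, so it is lid_2 and it rocks. The scene crop shows the finger on its robot-side rim around (355,220), with the cone stand clear. Next I press its centre.

Request:
{"name": "arm_command", "arguments": {"travel": [[0, 0, -0.02], [-0.027, 0.007, -0.02], [-0.027, 0.007, -0.02], [-0.027, 0.007, -0.02]], "dr": [[0, 0, 0], [0, 0, 0], [0, 0, 0], [0, 0, 0]], "gripper": [-1, -1, -1, -1]}}

```text
time_s: 4.2
tool_pos: [0.4751, 0.1125, 0.107]
orientation: [-0.0, 0.117, 0.993, -0.0]
wrist_force: [0.0, 0.1, -0.4]
opening: 0.005
finger_force: 0.0
```

```bash
python3 - <<'E'
from h import *
go(.4745,.1135,.066)
cr=cv2.resize(r.read_camera('scene')['img'][170:290,340:460],(400,400),interpolation=cv2.INTER_CUBIC)
d=r.read_camera('top')['img'][270:370,220:320];d=cv2.resize(d,(400,400),interpolation=cv2.INTER_CUBIC)
cv2.imwrite('pics/b2.png',np.hstack([cr,d])[:,:,::-1])
E
```

```text
t 4.2 pos [0.4751 0.1125 0.107 ] tip z 0.085 F [ 0.04  0.07 -0.45] open 0.01
travel [0.0008 0.0008 0.019 ] tilt deg 0.03 yaw [[-0.973, 0.233], [0.233, 0.973]]
```

View pics/b2.png

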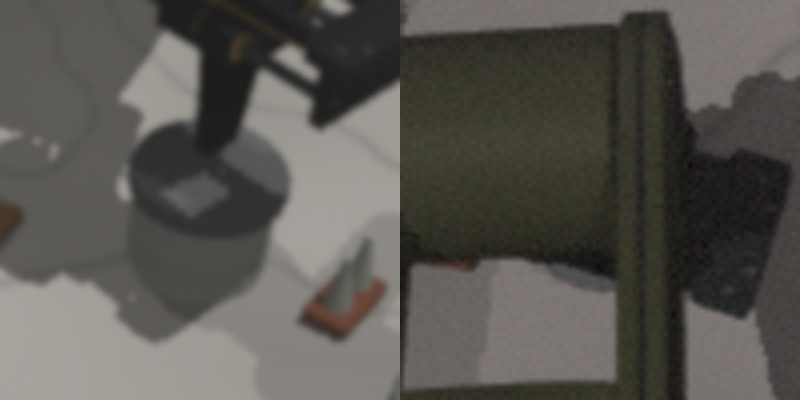

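The scene crop shows the tip at (207,150), 17 mm up, so it will land near the lid centre at about (209,180). Now the press.

Request:
{"name": "arm_command", "arguments": {"travel": [[0, 0, 0.014], [0, 0, 0.018], [0, 0, 0.02], [0, 0, 0.022], [0, 0, 0.024], [0, 0, 0.0245], [0, 0, 0.0245], [0, 0, 0.0245]], "dr": [[0, 0, 0], [0, 0, 0], [0, 0, 0], [0, 0, 0], [0, 0, 0], [0, 0, 0], [0, 0, 0], [0, 0, 0]], "gripper": [-1, -1, -1, -1, -1, -1, -1, -1]}}

```text
time_s: 5.1
tool_pos: [0.4743, 0.1127, 0.0846]
orientation: [-0.001, 0.117, 0.993, -0.001]
wrist_force: [-8.3, -1.5, 17.3]
opening: 0.005
finger_force: 8.4
```

Request:
{"name": "arm_command", "arguments": {"travel": [[0, 0, 0.001], [0, 0, 0.001], [0, 0, -0.03], [0, 0, -0.08], [0, 0, -0.12], [0, 0, -0.12], [0, 0, -0.12], [0, 0, -0.12]], "dr": [[0, 0, 0], [0, 0, 0], [0, 0, 0], [0, 0, 0], [0, 0, 0], [0, 0, 0], [0, 0, 0], [0, 0, 0]], "gripper": [-1, -1, -1, -1, -1, -1, -1, -1]}}

```text
time_s: 5.9
tool_pos: [0.4736, 0.1126, 0.2005]
orientation: [-0.002, 0.117, 0.993, -0.0]
wrist_force: [0.2, 0.0, 1.0]
opening: 0.006
finger_force: 0.0
```

```bash
python3 - <<'E'
from h import *
go(.4745,.1135,.2)
a=r.read_camera('scene')['img'];b=cv2.imread('pics/scene.png')[:,:,::-1]
f=lambda i:cv2.resize(i[190:270,362:442],(400,400),interpolation=cv2.INTER_CUBIC)
cv2.imwrite('pics/cmp.png',np.hstack([f(b),f(a)])[:,:,::-1])
E
```

```text
t 5.9 pos [0.4736 0.1126 0.2005] tip z 0.1785 F [0.23 0.04 0.96] open 0.01
travel [-0.0006  0.001  -0.0215] tilt deg 0.22 yaw [[-0.973, 0.233], [0.233, 0.973]]
```

View pics/cmp.png

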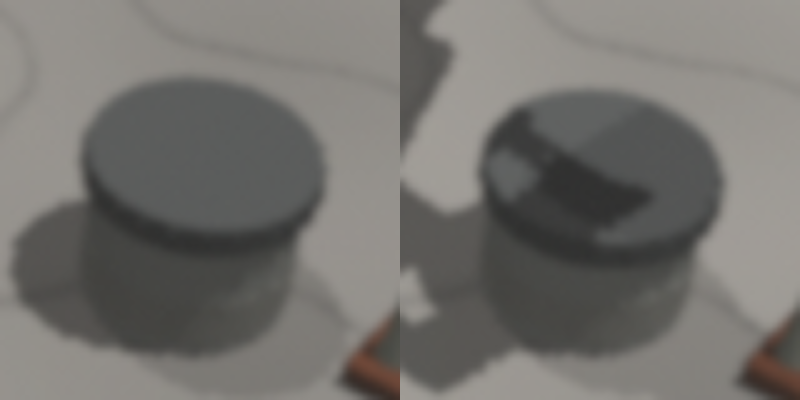

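Comparing before and after, the lid top has dropped evenly (upper rim from about row 78 to row 90), it is level, and the tub has not moved. I am handing in.

```bash
python3 -c "
from rig import r
print(r.hand_in())"
```

```text
the job is handed in; nothing more can be done
None
```

I found that lid_2 was the lid that rocked, pressed it about 5.4 mm down until it stopped hard and sat level, and handed the job in; the hand-in returned no verdict, and I pressed only one other lid (lid_4, which was rigid).

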